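# Release the sprung catch of the ring cabinet and open its door

## Robot

A 6-joint arm with a two-finger parallel gripper is mounted at the origin on the work surface. World frame = base frame: x ahead of the robot, y to its left, z up, the work surface at z = 0. Lengths are in mm, angles in rad, forces in N, time in s.
With the tool pointing down it reaches from about 350 to 975 mm from the base axis. Payload 7.1 kg.
Tool frame: the origin (TCP) lies midway between the tips of the shut fingers; the grasp point (between the pads) lies 19 mm behind it (ctrl.grip_depth is the distance from the TCP to the grasp point, in mm); z points along the fingers, y is the line along which they close (so a half turn about z gives the same grasp; the last joint's range is limited). The gripper opens to 88 mm and grips with 3 to 60 N. Pads are 20 mm wide; open, the fingers measure 115 mm over their backs; the gripper's body (75 mm by 178 mm) begins 61 mm behind the grasp point.
Start: joints at [1.175, 0.423, 1.63, -0, 1.089, -0.019], TCP at [229.934, 581.15, 222.675] pointing down, gripper open.
Joint ranges: [-3, 3], [-0.9, 2.11], [0.09, 2.58], [-1.31, 4.45], [0.11, 2.69], [-2.54, 2.54]. Speed limits (rad/s): [2.39, 2.39, 3.01, 3.14, 3.14, 3.14].

## Interface

Orientations are given as a rotation vector (axis times angle).
In Python, from workcell import ctrl, cams gives the robot as it stands.
- The arm moves only by the tool move_arm, never from a script. Its argument "steps" is a list of rows, each a list of 3 entries, a list of its own where there are three numbers: the shift along the tool's x, y, z in units of 25 mm (1.0 is 25 mm), then the turn about the tool's z in units of 5 degrees (1.0 is 5 degrees), then the closure, from 0 (fully open) to 1 (shut). A call has 1 to 20 rows; each row shifts and turns the commanded pose from where the row before left it, along the tool's axes as they then stand; what a row does not reach is not made up. A row lasts 1/12 s, in which the tool goes at most 41.7 mm and 7.16 degrees, less where a joint would pass 70% of its speed; a pose out of reach is approached as far as the arm can. A call is refused whole if a number of a shift passes 1 or a number of a turn 1, either way. A call with a gripper value outside its range is refused whole. The fingers move at their own pace and stop on an object; the grip force is fixed at half the most. Time passes only in rows, so rows that do not move let the fingers close. It gives the time, the measured TCP pose, the force, the opening and the grip force at its end, in the units of the state.
- ctrl.get_obs(): the state, without advancing time (a new reading comes with each control period).
- cams.get_image(name): name is "scene" or "top" or "wrist"; returns a dict with "image" (400x640x3 uint8, red, green, blue), "camera_matrix" (3x3 intrinsics, pixels), "xyz" and "rotation" of the camera in the world; the wrist camera has in their place "mount" (4x4, takes a point from camera to tool coordinates, whose origin is the TCP and whose axes are the flange's). Camera axes: x right, y down, z forward; pixel columns grow to the right and rows downward; lengths in mm; the calibration is good to about 2 mm. A picture is of the moment at which its call begins: read the wrist's pose just before it. There is no depth.
- ctrl.close_job(): hands the job in; it is judged then, once.
Trained networks look in the newest picture that a camera, given by its name, has taken for a name from the list of things; names that differ only in an ending like _2 or _b are one class to them, and where a whole thing is asked for, a point or a joint stands for the part that bears it (a point fixed in the world has none). Each returns a list of dicts, best first, with "p" (0 to 1); they miss things now and then, are a little off and sometimes report something else, mostly with a low value. They report only what shows in the picture. A call takes as long as a camera call. They do not tell look-alikes from the thing itself.
- cams.boxes_of(camera, thing): "rect" ([centre column, centre row, width, height] in pixels, round what is visible of it).
- cams.cut_out(camera, thing): "pixels" (400x640 bool, what is visible of it) and "rect" ([centre column, centre row, width, height] in pixels, round what is visible of it).
The state is a dict: "t": time; "qpos": joint angles; "qvel": joint speeds; "joint_torque": joint torques, N m; "ee_pos": TCP position; "orientation": TCP orientation; "ft_force": force on the tool from outside, world axes, zero at the start; "moment": the same for the moment, N m; "width": finger opening in mm; "grasp_force": force on a finger pad.
Only numpy, scipy, OpenCV 4.12 (cv2) and the standard library are available. Lean on these libraries where they do the work, as an engineer would, in place of code of your own. Each camera call takes 0.05 s, during which the arm holds its last target. There are 200 camera calls.

## Task

Take the brass pusher with the pale wooden handle out of its stand, put its rod down through the narrow yellow-edged slot in the top of the green cabinet and gently press the sprung catch just far enough that the door jumps ajar, without forcing anything. Then swing the door wide open, about square to the cabinet, and put the pusher back upright in its hole in the stand, fully home. Leave everything else undisturbed.

Things in the scene. Friction and masses are not known exactly. Their poses are not given: they have to be found in the camera images.
- cabinet: Green steel cabinet with a ring tray inside, 180 (x) x 220 (y) x 130 (z) mm, fixed; origin at the centre of its underside, front (door) towards its -x, at x = -90 mm. Its slot is in the top near the door's free edge. The cabinet, its door and its catch are harmed by more than 15 N.
- slot (a point): Centre of the slot, at the level of the cabinet's top face (cabinet -65, +65, 130 mm); axes as the cabinet. 14 mm (cabinet x) by 30 mm (cabinet y), through a 5 mm thick top, yellow painted border; too narrow for a finger. Under it lies the catch's flat brass pad, 24 (x) x 34 (y) mm, untracked: its top is 6 to 34 mm below the top face, different each time, so feel for it.
- door (a joint): Door angle, rad: 0 shut, grows as it swings out to the cabinet's -x, 1.7 at most. Panel 12 mm thick, 220 wide, 130 high, level with the cabinet's top, in front of it; upright hinge at its -y edge. Freed, it is thrown ajar by a spring plunger to about 0.15 to 0.35 rad and stays. Stiff damped hinge: it stays where left; 0.5 to 2 N swings it.
- catch_guide (a point): Post inside the cabinet (5, 65, 80 mm) on which the sprung catch slides straight up and down: a steel hook whose upturned tooth stands in a staple on the door and holds it shut. Its brass pad takes about 5 N at first touch, 8 N when the tooth clears the staple 6 to 7.5 mm further down; 9.5 mm below first touch is a hard stop where force climbs at once. Let go, it springs up.
- staple (a point): Middle of the steel staple on the door's back (door frame 22, 175, 89 mm), moves with the door. It stands 12 mm out of the back between 155 and 195 mm from the hinge, 86 to 92 mm up; elsewhere the back is flat.
- knob (a point): End of the black knob on the door's front, 190 mm from the hinge, 60 mm up, standing 35 mm out of the face.
- door_hinge (a point): On the door's hinge line at its top edge (130 mm above the bench), at the front face of the door. Moves with the door: y points along the door from the hinge to its free edge, x from the front face to the back face (back face at x = 12 mm). At door angle 0 its axes are those of the cabinet; the angle turns it counter-clockwise seen from above.
- door_edge (a point): Top corner of the door's free edge on its back face (door frame 12, 220, 130 mm).
- stand: Dark wooden tool stand, 60 (x) x 150 (y) x 65 (z) mm, fixed; origin at the centre of its underside. Two square holes, 14 mm wide with a 2 mm chamfer, 62 mm deep, at local y = +40 and -40 mm; each holds one tool, and which is where varies.
- stand_hole0 (a point): Centre of the mouth of the hole at stand y = +40 mm, in the stand's top face.
- stand_hole1 (a point): Centre of the mouth of the hole at stand y = -40 mm, in the stand's top face.
- pusher: Pusher, 136 mm long, 120 g, upright: brass rod 8 mm in diameter and 60 mm long, brass ferrule 22 mm in diameter from z = 60 to 68 mm, pale wooden handle 24 x 24 mm from z = 66 to 136 mm. Origin at the centre of the rod's tip, z up along the handle, x and y square to the handle's flats. In the stand, the underside of the ferrule rests on the stand's top, so the tip is 60 mm below it.
- scriber: Scriber in the other hole of the stand: same size and 24 mm handle as the pusher, but red handle and thin steel point. Origin at its tip. Leave it.
- spray: Teal bottle, 60 mm in diameter, 160 mm high; origin at centre of its foot.
- tin: Red tin, 72 mm in diameter, 70 mm high; origin at centre of its foot.
- bowl: Terracotta bowl, 100 mm in diameter, 35 mm high; origin at centre of its foot.
- hammer: Hammer with a pale handle lying on the bench; origin under it.
- tape: Blue ring of tape, 80 mm in diameter, 20 mm high; origin at centre of its underside.
- beads: Amber jar with a metal lid, 44 mm in diameter, 40 mm high, standing on the back part of the cabinet's top; origin at centre of its foot.
Not all that is in view belongs to the job. There is more than one size of the stand; the job needs the largest.

How it is judged (in metres and radians):
On the way, in this order (a step that is already met when the one before it is completed fails the run):
1. the pusher presses on the catch through the slot while the door is still shut (contact force between pusher and cabinet above 3 N and value of joint door below 0.06 rad and horizontal distance between pusher and slot below 0.02 m and z of pusher in the frame of slot below -0.005 m), for 0.05 s.
2. the door has jumped ajar (value of joint door above 0.1 rad), for 0.2 s.
At the end, for the whole second after the job is handed in: The door stands open by more than 1.2 rad and is at rest; the pusher is released and at rest, upright within 0.1 rad, in a hole of the stand (tip within 8 mm of the hole's axis), fully home: the ferrule within 4 mm of the stand's top (value of joint door above 1.2 rad and (horizontal distance between pusher and stand_hole0 below 0.008 m or horizontal distance between pusher and stand_hole1 below 0.008 m) and z of pusher in the frame of stand between 0 and 0.009 m and angle between pusher's own z axis and vertical below 0.1 rad and linear speed of pusher below 0.02 m/s and velocity of joint door between -0.05 and 0.05 rad/s); the robot touches nothing.
It fails at once if the pusher, fingers or arm load the cabinet, its catch or its door with more than 15 N (contact force between any of pusher, the fingers, the arm and cabinet above 15 N).
It fails at once if another loose thing is moved by more than 20 mm (distance of any of scriber, spray, tin, bowl, hammer, tape, beads from where it was at the start of the episode above 0.02 m).
It also fails if it takes over 67 s, if anything falls off the work surface, if the arm or the gripper's body presses on something with over 40 N, if the wrist force passes 120 N, or if a joint passes its speed limit or range.

## Working session

There is one attempt and no reset: what is moved stays moved. The work goes in short steps, Python scripts to look and compute and a tool call to move; the robot and the scene stay as the last step left them, time stands still between calls to the robot, and variables do not carry over. Pictures are saved under pics/ and viewed, at most 10 in all, crops included, and the job is handed in when it is done.

Besides the shell and the picture viewer there is one more tool, called in YAML: its name, and indented under it one key for each argument. move_arm: Moves the arm, as the interface text tells. Its arguments: {"type":"object","properties":{"steps":{"type":"array"}},"required":["steps"]}

```bash
mkdir -p pics; cat > h.py <<'E'
import numpy as np, cv2
from scipy.spatial.transform import Rotation as R
from workcell import ctrl, cams
def look(cam,save=None):
    o=ctrl.get_obs(); d=cams.get_image(cam); K=np.array(d["camera_matrix"])
    if cam=="wrist":
        T=np.eye(4); T[:3,:3]=R.from_rotvec(o["orientation"]).as_matrix(); T[:3,3]=o["ee_pos"]
        T=T@np.array(d["mount"]); C=T[:3,3]; Rm=T[:3,:3]
    else: C=np.array(d["xyz"]).ravel(); Rm=np.array(d["rotation"]).reshape(3,3)
    if save: cv2.imwrite("pics/"+save,d["image"][:,:,::-1])
    return d["image"],K,C,Rm
def onz(px,z,K,C,Rm):
    r=Rm@np.linalg.inv(K)@np.array([px[0],px[1],1.]); return C+r*(z-C[2])/r[2]
def proj(P,K,C,Rm):
    p=K@(Rm.T@(np.array(P,float)-C)); return p[:2]/p[2]
E
python3 - <<'E'
from h import *
for c in ("scene","top"):
    im,K,C,Rm=look(c,c+"0.png"); print(c,C.round(),Rm.round(3).tolist(),K.round(1).tolist())
    for t in ("cabinet","slot","door","stand","pusher","scriber","spray","tin","bowl","hammer","tape","beads","knob"):
        try: print(t,[(np.round(b["rect"]).tolist(),round(b["p"],2)) for b in cams.boxes_of(c,t)[:4]])
        except Exception as e: print(t,e)
E
```

```text
Traceback (most recent call last):
  File "h.py", line 9, in look
    else: C=np.array(d["xyz"]).ravel(); Rm=np.array(d["rotation"]).reshape(3,3)
                                           ~~~~~~~~~~~~~~~~~~~~~~~~~~~~~~~^^^^^
ValueError: cannot reshape array of size 3 into shape (3,3)
```

Rotation is a rotation vector.

```bash
sed -i 's/Rm=np.array(d\["rotation"\]).reshape(3,3)/Rm=R.from_rotvec(np.ravel(d["rotation"])).as_matrix()/' h.py
python3 - <<'E'
from h import *
for c in ("scene","top"):
    im,K,C,Rm=look(c,c+"0.png"); print(c,C.round(),Rm.round(3).tolist(),K.round(1).tolist())
    for t in ("cabinet","slot","door","stand","pusher","scriber","spray","tin","bowl","hammer","tape","beads","knob"):
        try: print(t,[(np.round(b["rect"]).tolist(),round(b["p"],2)) for b in cams.boxes_of(c,t)[:4]])
        except Exception as e: print(t,e)
E
```

```text
scene [ 985. -526. 1147.] [[0.759, 0.542, -0.36], [0.651, -0.64, 0.409], [-0.009, -0.544, -0.839]] [[425.1, 0.0, 319.6], [0.0, 425.1, 198.4], [0.0, 0.0, 1.0]]
cabinet [([336.0, 245.0, 110.0, 106.0], 0.57)]
slot [([338.0, 245.0, 105.0, 109.0], 0.79)]
door [([312.0, 218.0, 61.0, 60.0], 0.77), ([430.0, 133.0, 23.0, 41.0], 0.72)]
stand [([319.0, 166.0, 28.0, 35.0], 0.68), ([338.0, 116.0, 25.0, 28.0], 0.57), ([358.0, 143.0, 44.0, 45.0], 0.56)]
pusher [([337.0, 247.0, 107.0, 109.0], 0.73), ([369.0, 118.0, 11.0, 17.0], 0.64)]
scriber [([313.0, 213.0, 63.0, 43.0], 0.61), ([352.0, 134.0, 13.0, 20.0], 0.59), ([359.0, 142.0, 44.0, 35.0], 0.48)]
spray [([428.0, 133.0, 24.0, 43.0], 0.76), ([161.0, 289.0, 77.0, 62.0], 0.53), ([312.0, 211.0, 66.0, 47.0], 0.46)]
tin [([414.0, 181.0, 25.0, 24.0], 0.8)]
bowl [([227.0, 312.0, 38.0, 37.0], 0.94)]
hammer [([161.0, 287.0, 78.0, 65.0], 0.93), ([337.0, 245.0, 105.0, 106.0], 0.73)]
tape [([283.0, 341.0, 31.0, 34.0], 0.87)]
beads []
knob [([315.0, 217.0, 61.0, 55.0], 0.74)]
top [ 395.  -29. 1385.] [[0.012, -0.991, 0.131], [-1.0, -0.013, -0.005], [0.007, -0.131, -0.991]] [[405.6, 0.0, 312.1], [0.0, 405.6, 202.2], [0.0, 0.0, 1.0]]
cabinet [([325.0, 178.0, 79.0, 79.0], 0.68)]
slot [([326.0, 177.0, 78.0, 79.0], 0.63)]
door [([323.0, 207.0, 67.0, 23.0], 0.61)]
stand [([199.0, 278.0, 33.0, 18.0], 0.81), ([216.0, 238.0, 53.0, 23.0], 0.73), ([267.0, 248.0, 38.0, 13.0], 0.61)]
pusher [([197.0, 238.0, 14.0, 7.0], 0.58)]
scriber []
spray [([170.0, 181.0, 29.0, 19.0], 0.6)]
tin [([225.0, 166.0, 24.0, 23.0], 0.59)]
bowl [([426.0, 207.0, 29.0, 28.0], 0.93), ([412.0, 165.0, 25.0, 27.0], 0.54), ([225.0, 165.0, 24.0, 20.0], 0.31)]
hammer [([441.0, 280.0, 25.0, 81.0], 0.56)]
tape [([411.0, 163.0, 24.0, 25.0], 0.52), ([216.0, 238.0, 52.0, 20.0], 0.48), ([321.0, 206.0, 66.0, 23.0], 0.34)]
beads [([324.0, 161.0, 14.0, 14.0], 0.7)]
knob [([322.0, 204.0, 68.0, 14.0], 0.8), ([440.0, 280.0, 26.0, 76.0], 0.73)]
```

View pics/scene0.png

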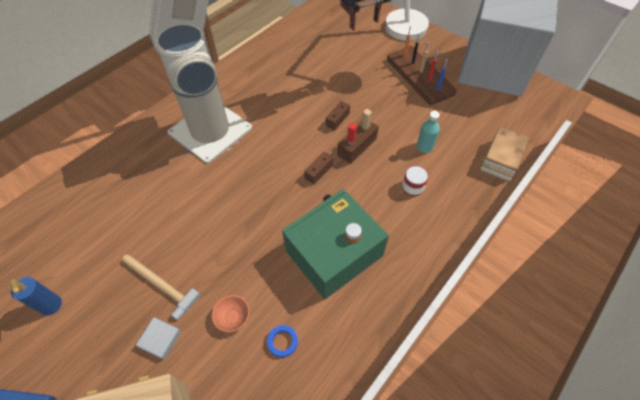

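View pics/top0.png

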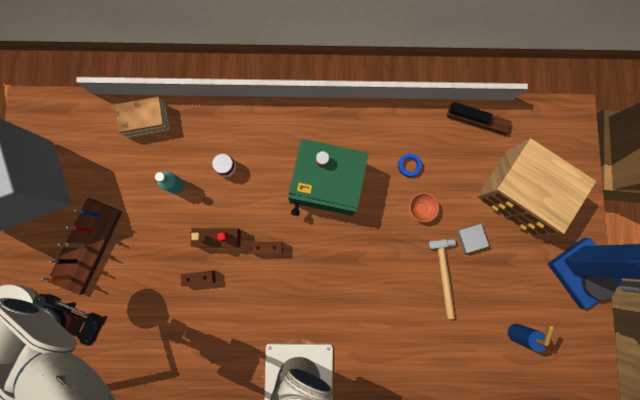

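The top view shows the largest stand at about (216,238), with the pale-handled pusher at (196,237) and the red scriber at (222,237). The cabinet is at about (328,177), its yellow slot at (304,188), the knob at (296,210) and the jar at (322,158). Two smaller stands, at (268,248) and (199,278), are decoys.

```bash
python3 - <<'E'
from h import *
im,K,C,Rm=look("top")
f=lambda n,p,z: print(n,onz(p,z,K,C,Rm).round(1))
hsv=cv2.cvtColor(im,cv2.COLOR_RGB2HSV)
y=cv2.inRange(hsv,(20,150,120),(35,255,255)); y[:, :285]=0; y[:,330:]=0; y[:170]=0;y[210:]=0
ys,xs=np.nonzero(y); print(len(xs)); f("slot",(xs.mean(),ys.mean()),130)
f("pusher",(195.5,236.5),141); f("scriber",(222,236.5),141)
for p in ((299,142),(368,155),(358,213),(290,206)): f("cabtop",p,130)
f("jar",(322,158),170)
o=ctrl.get_obs(); M=R.from_rotvec(o["orientation"]).as_matrix(); print(o["ee_pos"],M.round(3).tolist(),o["width"],o["ft_force"])
im,K,C,Rm=look("wrist"); d=cams.get_image("wrist"); print(np.array(d["mount"]).round(3).tolist(),K.round(1).tolist())
E
```

```text
91
slot [605.5  -9.8 130. ]
pusher [448.7 319.8 141. ]
scriber [449.6 239.  141. ]
cabtop [752.9   9.  130. ]
cabtop [ 713.6 -210.4  130. ]
cabtop [ 528.2 -178.2  130. ]
cabtop [547.5  33.7 130. ]
jar [692.1 -63.5 170. ]
[229.94039355 581.15409801 222.68478538] [[-0.93, 0.368, 0.0], [0.368, 0.93, 0.0], [-0.0, 0.0, -1.0]] 88.02119251650389 [ 0.06003931  0.48799669 -0.19031051]
[[0.0, -0.954, -0.299, 83.77], [1.0, 0.001, -0.002, 0.578], [0.002, -0.299, 0.954, -161.352], [0.0, 0.0, 0.0, 1.0]] [[320.0, 0.0, 317.4], [0.0, 320.0, 194.7], [0.0, 0.0, 1.0]]
```

move_arm:
  steps:
    - [[0, 0, -0.28], 1, 0]
    - [[0, 0, -0.28], 1, 0]
    - [[0, 0, -0.28], 1, 0]
    - [[0, 0, -0.28], 1, 0]
    - [[0, 0, -0.28], 1, 0]
    - [[0, 0, -0.28], 1, 0]
    - [[0, 0, -0.28], 1, 0]
    - [[0, 0, -0.28], 1, 0]
    - [[0, 0, -0.28], 1, 0]
    - [[0, 0, -0.28], 1, 0]
    - [[0, 0, -0.28], 1, 0]
    - [[0, 0, -0.28], 1, 0]
    - [[0, 0, -0.28], 1, 0]
    - [[0, 0, -0.28], 0.68, 0]
    - [[-0.94, 0.7, 0], 0, 0]
    - [[-0.94, 0.7, 0], 0, 0]
    - [[-0.94, 0.7, 0], 0, 0]
    - [[-0.94, 0.7, 0], 0, 0]
    - [[-0.94, 0.7, 0], 0, 0]

```text
t: 3.18
ee_pos: [318.0, 462.5, 320.7]
orientation: [2.221, 2.222, 0.0]
ft_force: [0.2, -0.4, -0.2]
width: 87.9
grasp_force: 0.0
```

move_arm:
  steps:
    - [[-0.94, 0.7, 0], 0, 0]
    - [[-0.94, 0.7, 0], 0, 0]
    - [[-0.94, 0.7, 0], 0, 0]
    - [[-0.94, 0.7, 0], 0, 0]
    - [[-0.94, 0.7, 0], 0, 0]
    - [[-0.94, 0.7, 0], 0, 0]
    - [[-0.94, 0.7, 0], 0, 0]
    - [[-0.94, 0.7, 0], 0, 0]
    - [[-0.94, 0.7, 0], 0, 0]
    - [[-0.94, 0.7, 0], 0, 0]
    - [[0, 0, 0], 0, 0]
    - [[0, 0, 0], 0, 0]

```text
t: 4.18
ee_pos: [493.1, 227.7, 320.6]
orientation: [-2.224, -2.218, -0.0]
ft_force: [-0.4, 0.4, -0.9]
width: 87.8
grasp_force: 0.0
```

```bash
python3 - <<'E'
from h import *
o=ctrl.get_obs(); print(o["t"],o["ee_pos"],R.from_rotvec(o["orientation"]).as_matrix().round(3).tolist())
im,K,C,Rm=look("wrist","w1.png"); print(C.round(1))
np.savez("w1.npz",im=im,K=K,C=C,Rm=Rm)
E
```

```text
4.1833 [493.05918595 227.7254331  320.63124305] [[0.003, 1.0, -0.0], [1.0, -0.003, 0.0], [0.0, -0.0, -1.0]]
[492.3 311.2 482. ]
```

View pics/w1.png

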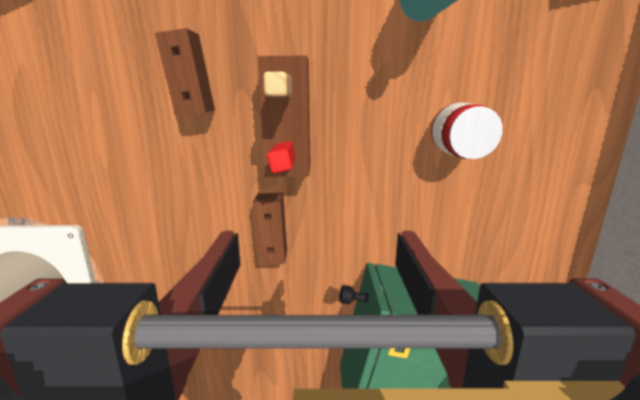

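The wrist view shows the pusher's handle top at about (278,80), square to the view, the scriber at (281,157), and the slot at (398,351), partly hidden by the gripper.

```bash
python3 - <<'E'
from h import *
d=np.load("w1.npz"); im,K,C,Rm=[d[k] for k in("im","K","C","Rm")]
hsv=cv2.cvtColor(im,cv2.COLOR_RGB2HSV)
for n,m,z in (("pusher",cv2.inRange(hsv,(15,60,170),(32,255,255)),141),("scriber",cv2.inRange(hsv,(0,200,190),(6,255,255)),141),("slot",cv2.inRange(hsv,(20,170,120),(33,255,255)),130)):
    w=np.zeros_like(m)
    x0,x1,y0,y1={"pusher":(255,300,60,105),"scriber":(260,300,140,176),"slot":(380,415,335,362)}[n]
    w[y0:y1,x0:x1]=m[y0:y1,x0:x1]; ys,xs=np.nonzero(w)
    P=np.array([onz(p,z,K,C,Rm)[:2] for p in zip(xs,ys)],np.float32)
    r=cv2.minAreaRect(P); print(n,len(xs),xs.min(),xs.max(),ys.min(),ys.max(),"rect",np.round(r[0],1),np.round(r[1],1),round(r[2],1))
print("predict top box px of pusher:",[proj((448.7+a,319.8+b,z),K,C,Rm).round() for a,b,z in((-12,-12,141),(12,12,141),(-12,-12,100),(12,12,100))])
# stand corners, z=65
for p in((258,57),(308,57),(309,184)): print(onz(p,65,K,C,Rm).round(1))
a=cv2.resize(im[40:200,230:330],None,fx=5,fy=5,interpolation=cv2.INTER_NEAREST)[:600]; b=cv2.resize(im[320:390,340:460],None,fx=5,fy=5)[:300]
cv2.imwrite("pics/c1.png",cv2.resize(im[50:190,240:340],None,fx=4,fy=4,interpolation=cv2.INTER_CUBIC)[:,:,::-1])
# cabinet top in scene + top image: slot
im,K,C,Rm=look("scene"); hsv=cv2.cvtColor(im,cv2.COLOR_RGB2HSV); m=cv2.inRange(hsv,(20,150,120),(35,255,255))
w=np.zeros_like(m); w[195:217,328:352]=m[195:217,328:352]; ys,xs=np.nonzero(w); print("scene slot",len(xs),onz((xs.mean(),ys.mean()),130,K,C,Rm).round(1))
E
```

```text
pusher 534 264 287 72 94 rect [449.9 321.5] [20.9 23.8] 89.9
scriber 289 268 291 142 171 rect [451.  246.5] [24.6 31.3] 1.3
slot 75 390 408 349 356 rect [602.6 -26.2] [11.9 24.3] 89.9
predict top box px of pusher: [array([263.,  97.]), array([286.,  72.]), array([269.,  97.]), array([289.,  74.])]
[420.7 353.5  65. ]
[480.9 353.3  65. ]
[480.5 194.8  65. ]
scene slot 0 [nan nan nan]<stdin>:17: RuntimeWarning: Mean of empty slice.
  ret = ret.dtype.type(ret / rcount)
```

View pics/c1.png

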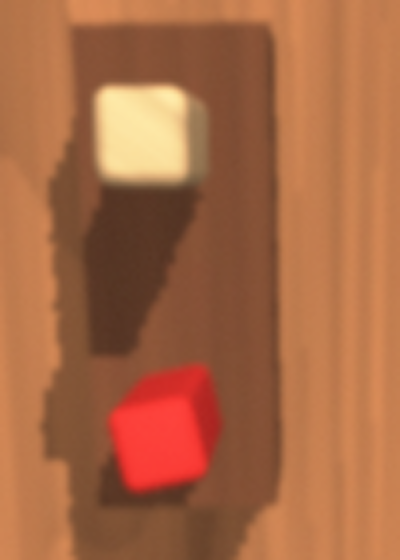

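move_arm:
  steps:
    - [[0.92, -0.43, 0], 0, 0]
    - [[0.92, -0.43, 0], 0, 0]
    - [[0.92, -0.43, 0], 0, 0]
    - [[0.91, -0.43, 0.5], 0, 0]
    - [[0, 0, 0.95], 0, 0]
    - [[0, 0, 0.95], 0, 0]
    - [[0, 0, 0.95], 0, 0]
    - [[0, 0, 0.95], 0, 0]
    - [[0, 0, 0.95], 0, 0]
    - [[0, 0, 0.95], 0, 0]
    - [[0, 0, 0.95], 0, 0]
    - [[0, 0, 0.95], 0, 0]
    - [[0, 0, 0.44], 0, 0]
    - [[0, 0, 0.44], 0, 0]
    - [[0, 0, 0], 0, 0]
    - [[0, 0, 0], 0, 0]

```text
t: 5.62
ee_pos: [449.4, 321.0, 96.5]
orientation: [-2.221, -2.222, -0.0]
ft_force: [0.1, 0.4, -0.2]
width: 87.8
grasp_force: 0.0
```

move_arm:
  steps:
    - [[0, 0, 0], 0, 0.6]
    - [[0, 0, 0], 0, 0.8]
    - [[0, 0, 0], 0, 1]
    - [[0, 0, 0], 0, 1]
    - [[0, 0, 0], 0, 1]
    - [[0, 0, 0], 0, 1]
    - [[0, 0, 0], 0, 1]
    - [[0, 0, 0], 0, 1]

```text
t: 6.28
ee_pos: [449.5, 320.4, 96.2]
orientation: [2.221, 2.222, 0.0]
ft_force: [0.0, 0.1, 0.5]
width: 38.0
grasp_force: 0.0
```

move_arm:
  steps:
    - [[0, 0, 0], 0, 1]
    - [[0, 0, 0], 0, 1]
    - [[0, 0, 0], 0, 1]
    - [[0, 0, 0], 0, 1]
    - [[0, 0, 0], 0, 1]
    - [[0, 0, 0], 0, 1]

```text
t: 6.78
ee_pos: [449.5, 320.4, 96.1]
orientation: [2.221, 2.222, -0.0]
ft_force: [0.0, 0.4, 0.2]
width: 24.2
grasp_force: 30.0
```

move_arm:
  steps:
    - [[0, 0, -0.4], 0, 1]
    - [[0, 0, -0.7], 0, 1]
    - [[0, 0, -0.9], 0, 1]
    - [[0, 0, -0.9], 0, 1]
    - [[0, 0, -0.9], 0, 1]
    - [[0, 0, -0.9], 0, 1]
    - [[0, 0, -0.9], 0, 1]
    - [[0, 0, -0.9], 0, 1]
    - [[0, 0, -0.5], 0, 1]
    - [[-0.94, 0.37, 0], 0, 1]
    - [[-0.94, 0.37, 0], 0, 1]
    - [[-0.94, 0.37, 0], 0, 1]
    - [[-0.94, 0.37, 0], 0, 1]
    - [[-0.94, 0.37, 0], 0, 1]
    - [[-0.94, 0.37, 0], 0, 1]
    - [[-0.94, 0.37, 0], 0, 1]
    - [[-0.94, 0.37, 0], 0, 1]

```text
t: 8.2
ee_pos: [523.5, 131.2, 271.8]
orientation: [2.221, 2.222, 0.0]
ft_force: [0.6, -0.6, -0.8]
width: 24.2
grasp_force: 30.0
```

move_arm:
  steps:
    - [[-0.94, 0.37, 0], 0, 1]
    - [[-0.94, 0.37, 0], 0, 1]
    - [[-0.94, 0.37, 0], 0, 1]
    - [[-0.94, 0.37, 0], 0, 1]
    - [[-0.94, 0.37, 0], 0, 1]
    - [[-0.94, 0.37, 0], 0, 1]
    - [[-0.94, 0.37, 0], 0, 1]
    - [[-0.94, 0.37, 0], 0, 1]
    - [[-0.94, 0.3, 0], 0, 1]
    - [[0, 0, 0], 0, 1]
    - [[0, 0, 0], 0, 1]
    - [[0, 0, 0], 0, 1]

```text
t: 9.2
ee_pos: [604.5, -78.7, 271.3]
orientation: [-2.221, -2.221, 0.0]
ft_force: [-0.3, 0.5, -1.1]
width: 23.6
grasp_force: 30.0
```

```bash
python3 - <<'E'
from h import *
o=ctrl.get_obs(); print(o["t"],o["ee_pos"],R.from_rotvec(o["orientation"]).as_matrix().round(3).tolist(),o["ft_force"])
im,K,C,Rm=look("wrist","w2.png"); print(C.round(1))
M=R.from_rotvec(o["orientation"]).as_matrix()
print("tip px",proj(o["ee_pos"]+M@[0,0,91],K,C,Rm),"slot",proj((605,-10,130),K,C,Rm))
np.savez("w2.npz",im=im,K=K,C=C,Rm=Rm)
E
```

```text
9.2 [604.5408247  -78.65631764 271.32652326] [[0.0, 1.0, -0.001], [1.0, -0.0, 0.0], [0.0, -0.001, -1.0]] [-0.25578401  0.45135909 -1.12206093]
[603.7   4.8 432.7]
tip px [318.63454994 199.09733938] slot [319.14459407 110.73757615]
```

View pics/w2.png

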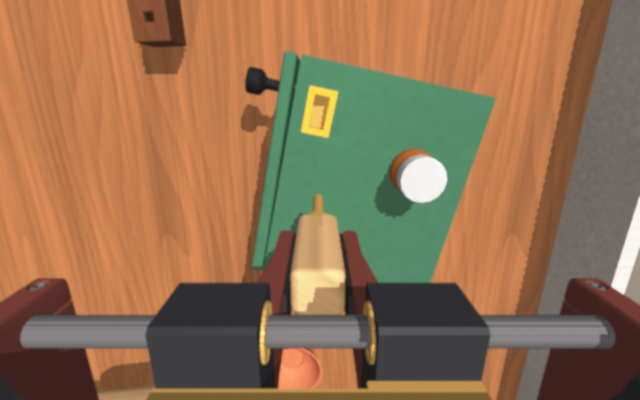

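The wrist view shows the pusher held straight, its tip at (318,198), and the slot at (320,111) with the brass pad visible inside. The door's strip runs from (289,54) to (260,268), with the knob at (256,81) and the jar at (422,178).

```bash
python3 - <<'E'
from h import *
d=np.load("w2.npz"); im,K,C,Rm=[d[k] for k in("im","K","C","Rm")]
hsv=cv2.cvtColor(im,cv2.COLOR_RGB2HSV)
m=cv2.inRange(hsv,(22,190,180),(32,255,255)); w=np.zeros_like(m); w[80:142,295:345]=m[80:142,295:345]
ys,xs=np.nonzero(w); P=np.array([onz(p,130,K,C,Rm)[:2] for p in zip(xs,ys)],np.float32)
print("slot rect",cv2.minAreaRect(P),len(xs))
cs,_=cv2.findContours(w,cv2.RETR_CCOMP,cv2.CHAIN_APPROX_NONE)
for c in cs:
    if len(c)>15:
        q=np.array([onz(p[0],130,K,C,Rm)[:2] for p in c],np.float32); print(len(c),cv2.minAreaRect(q))
for n,p in dict(doorfree=(286,54),gapfree=(299,56),cabcorner=(303,55),backcorner=(494,98),doorhingefront=(254,267),gaphinge=(266,267)).items(): print(n,onz(p,130,K,C,Rm).round(1))
t=im[180:215,300:340].astype(int)
mm=cv2.inRange(hsv,(15,120,60),(30,255,255))[190:215,300:340]; ys,xs=np.nonzero(mm); print([(y+190,(xs[ys==y]+300).min(),(xs[ys==y]+300).max()) for y in np.unique(ys)][:12])
cv2.imwrite("pics/c2.png",cv2.resize(im[45:145,240:345],None,fx=5.5,fy=5.5,interpolation=cv2.INTER_CUBIC)[:,:,::-1])
E
```

```text
Traceback (most recent call last):
cv2.error: OpenCV(4.12.0) /io/opencv/modules/imgproc/src/convhull.cpp:143: error: (-215:Assertion failed) total >= 0 && (depth == CV_32F || depth == CV_32S) in function 'convexHull'
```

```bash
python3 - <<'E'
from h import *
d=np.load("w2.npz"); im,K,C,Rm=[d[k] for k in("im","K","C","Rm")]
hsv=cv2.cvtColor(im,cv2.COLOR_RGB2HSV)
print(hsv[111,303:340].tolist()[::3])
m=cv2.inRange(hsv,(22,205,150),(34,255,255)); w=np.zeros_like(m); w[80:142,295:345]=m[80:142,295:345]
cs,_=cv2.findContours(w,cv2.RETR_CCOMP,cv2.CHAIN_APPROX_NONE)
for c in cs:
    if len(c)>15:
        q=np.array([onz(p[0],130,K,C,Rm)[:2] for p in c],np.float32); print(len(c),cv2.minAreaRect(q))
for n,p in dict(doorfree=(286,54),gapfree=(299,56),cabcorner=(303,55),backcorner=(494,98),doorhingefront=(254,267),gaphinge=(266,267)).items(): print(n,onz(p,130,K,C,Rm).round(1))
mm=cv2.inRange(hsv,(10,120,60),(30,255,255))[190:215,300:340]; ys,xs=np.nonzero(mm); print([(int(y)+190,int((xs[ys==y]+300).min()),int((xs[ys==y]+300).max())) for y in np.unique(ys)][:12])
cv2.imwrite("pics/c2.png",cv2.resize(im[45:145,240:345],None,fx=5.5,fy=5.5,interpolation=cv2.INTER_CUBIC)[:,:,::-1])
E
```

```text
[[52, 78, 151], [25, 175, 250], [25, 179, 251], [22, 155, 243], [22, 149, 243], [22, 148, 244], [21, 150, 240], [19, 156, 176], [22, 180, 237], [25, 179, 251], [23, 162, 235], [70, 97, 145], [71, 97, 144]]
doorfree [576.   37.9 130. ]
gapfree [587.3  36.3 130. ]
cabcorner [590.8  37.1 130. ]
backcorner [763.2   1.2 130. ]
doorhingefront [ 535.7 -171.7  130. ]
gaphinge [ 548.5 -171.7  130. ]
[(195, 316, 319), (196, 315, 320), (197, 314, 321), (198, 314, 321), (199, 314, 321), (200, 314, 321), (201, 314, 321), (202, 314, 321), (203, 314, 321), (204, 314, 321), (205, 314, 322), (206, 314, 322)]
```

View pics/c2.png

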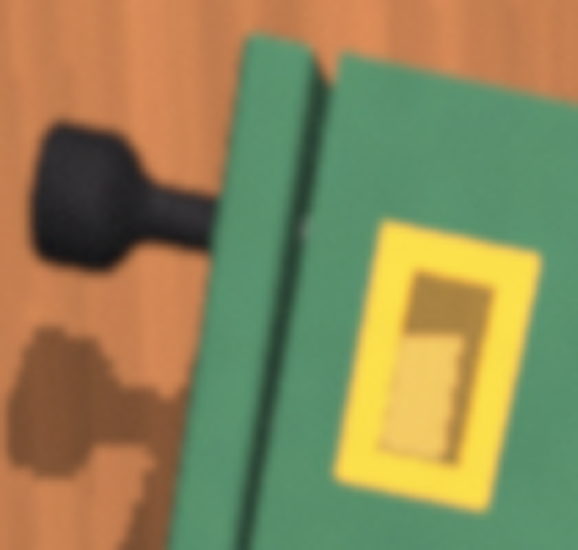

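The crop shows the slot's border corners cleanly, with its centre at pixel (319.0,111.1). The brass pad is visible inside, and the door is shut with a 3 mm gap. The cabinet's yaw is about −11.3°.

```bash
python3 - <<'E'
from h import *
d=np.load("w2.npz"); im,K,C,Rm=[d[k] for k in("im","K","C","Rm")]
px=lambda u,v:((u+.5)/5.5-.5+240,(v+.5)/5.5-.5+45)
O=[(385,220),(540,252),(490,512),(335,480)]; I=[(415,272),(495,288),(457,465),(378,450)]
for q in(O,I):
    W=np.array([onz(px(*p),130,K,C,Rm)[:2] for p in q]); print(W.mean(0),W.round(1).tolist())
    print([np.degrees(np.arctan2(-(a[0]),a[1])).round(1) for a in (W[0]-W[3],W[1]-W[2])],[np.linalg.norm(a).round(1) for a in(W[0]-W[3],W[1]-W[0])])
# pad edge seen: corner of pad nearest +y/+x at crop (463,335); height from shading unknown
o=ctrl.get_obs();print(o["ee_pos"],o["ft_force"])
E
```

```text
[604.93787543 -10.81284061] [[596.4, 12.7], [621.7, 7.7], [614.0, -34.5], [587.6, -29.1]]
[np.float64(-11.9), np.float64(-10.4)] [np.float64(42.7), np.float64(25.8)]
[604.74824326 -11.0106579 ] [[601.3, 4.6], [614.4, 2.1], [608.3, -26.6], [595.0, -24.1]]
[np.float64(-12.4), np.float64(-12.0)] [np.float64(29.4), np.float64(13.4)]
[604.53903574 -78.27319669 271.33300221] [-0.5250685  -0.7582657  -1.70407591]
```

move_arm:
  steps:
    - [[0.9, 0.04, 0], 0, 1]
    - [[0.9, 0, 0], 0, 1]
    - [[0.9, 0, 0], 0, 1]
    - [[0.01, 0, 0.4], 0, 1]
    - [[0, 0, 0.5], 0, 1]
    - [[0, 0, 0.4], 0, 1]
    - [[0, 0, 0.3], 0, 1]
    - [[0, 0, 0.2], 0, 1]
    - [[0, 0, 0], 0, 1]
    - [[0, 0, 0], 0, 1]
    - [[0, 0, 0], 0, 1]

```text
t: 10.17
ee_pos: [606.4, -11.7, 226.5]
orientation: [2.222, 2.221, 0.001]
ft_force: [-0.6, 0.3, -1.5]
width: 23.9
grasp_force: 30.0
```

```bash
python3 - <<'E'
from h import *
o=ctrl.get_obs(); print(o["t"],o["ee_pos"],o["ft_force"])
im,K,C,Rm=look("wrist"); M=R.from_rotvec(o["orientation"]).as_matrix()
print("tip px",proj(o["ee_pos"]+M@[0,0,91],K,C,Rm),"slot",proj((604.9,-10.9,130),K,C,Rm),"top slot end",proj((608,4,130),K,C,Rm))
cv2.imwrite("pics/c3.png",cv2.resize(im[130:230,260:380],None,fx=5,fy=5,interpolation=cv2.INTER_CUBIC)[:,:,::-1])
E
```

```text
10.1667 [606.37937137 -11.72384033 226.48286395] [-0.61114781  0.256616   -1.50625203]
tip px [318.63526598 199.09698359] slot [316.80271289 196.12984737] top slot end [320.51768027 179.08012867]
```

View pics/c3.png

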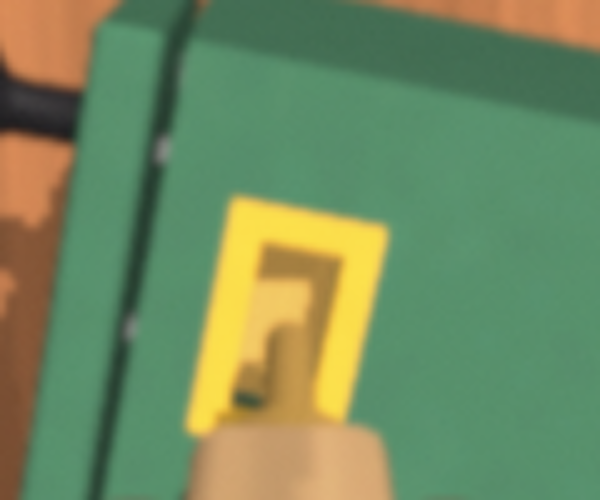

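The crop shows the rod tip at about (289,332), centred in the slot with room on both sides. I'll go down gently.

move_arm:
  steps:
    - [[0, 0, 0.04], 0, 1]
    - [[0, 0, 0.04], 0, 1]
    - [[0, 0, 0.04], 0, 1]
    - [[0, 0, 0.04], 0, 1]
    - [[0, 0, 0.04], 0, 1]
    - [[0, 0, 0.04], 0, 1]
    - [[0, 0, 0.04], 0, 1]
    - [[0, 0, 0.04], 0, 1]
    - [[0, 0, 0.04], 0, 1]
    - [[0, 0, 0.04], 0, 1]
    - [[0, 0, 0], 0, 1]

```text
t: 11.13
ee_pos: [605.9, -11.3, 215.9]
orientation: [-2.221, -2.221, 0.0]
ft_force: [-0.1, -0.3, -1.5]
width: 23.9
grasp_force: 30.0
```

move_arm:
  steps:
    - [[0, 0, 0.04], 0, 1]
    - [[0, 0, 0.04], 0, 1]
    - [[0, 0, 0.04], 0, 1]
    - [[0, 0, 0], 0, 1]

```text
t: 11.47
ee_pos: [605.9, -11.3, 212.9]
orientation: [-2.221, -2.221, 0.0]
ft_force: [-0.6, -0.0, -0.8]
width: 23.9
grasp_force: 30.0
```

move_arm:
  steps:
    - [[0, 0, 0.04], 0, 1]
    - [[0, 0, 0.04], 0, 1]
    - [[0, 0, 0.04], 0, 1]
    - [[0, 0, 0.04], 0, 1]
    - [[0, 0, 0], 0, 1]

```text
t: 11.88
ee_pos: [605.9, -11.3, 208.9]
orientation: [-2.221, -2.221, 0.0]
ft_force: [0.1, -0.5, -1.6]
width: 23.7
grasp_force: 30.0
```

move_arm:
  steps:
    - [[0, 0, 0.04], 0, 1]
    - [[0, 0, 0.04], 0, 1]
    - [[0, 0, 0.04], 0, 1]
    - [[0, 0, 0.04], 0, 1]
    - [[0, 0, 0], 0, 1]

```text
t: 12.3
ee_pos: [606.1, -11.3, 205.6]
orientation: [2.221, 2.222, 0.0]
ft_force: [-1.3, 0.5, 5.4]
width: 23.8
grasp_force: 30.0
```

move_arm:
  steps:
    - [[0, 0, 0.04], 0, 1]
    - [[0, 0, 0.04], 0, 1]
    - [[0, 0, 0], 0, 1]

```text
t: 12.55
ee_pos: [606.1, -11.3, 203.7]
orientation: [2.221, 2.221, 0.0]
ft_force: [-1.5, -0.0, 5.9]
width: 23.5
grasp_force: 30.0
```

```bash
cat > ck.py <<'E'
from h import *
o=ctrl.get_obs(); im,K,C,Rm=look("top"); import os
F="ref.npy"
if not os.path.exists(F): np.save(F,im)
r=np.load(F); dd=np.abs(im[185:250,280:365].astype(int)-r[185:250,280:365]).max(2)
print(o["t"],np.round(o["ee_pos"],1),np.round(o["ft_force"],1),"changed px",(dd>40).sum())
E
python3 ck.py
```

```text
12.55 [606.1 -11.3 203.7] [-1.5 -0.   5.9] changed px 0
```

move_arm:
  steps:
    - [[0, 0, 0.04], 0, 1]
    - [[0, 0, 0], 0, 1]
    - [[0, 0, 0], 0, 1]

```text
t: 12.85
ee_pos: [606.1, -11.3, 202.8]
orientation: [2.221, 2.222, 0.0]
ft_force: [-3.0, 0.3, 6.8]
width: 23.9
grasp_force: 30.0
```

```bash
python3 ck.py
```

```text
12.85 [606.1 -11.3 202.8] [-3.   0.3  6.8] changed px 0
```

move_arm:
  steps:
    - [[0, 0, 0.03], 0, 1]
    - [[0, 0, 0], 0, 1]
    - [[0, 0, 0], 0, 1]

```text
t: 13.15
ee_pos: [606.1, -11.3, 202.0]
orientation: [2.221, 2.222, 0.0]
ft_force: [-2.3, 1.3, 5.8]
width: 23.7
grasp_force: 30.0
```

```bash
python3 ck.py
```

```text
13.15 [606.1 -11.3 202. ] [-2.3  1.3  5.8] changed px 276
```

The door has jumped ajar. I'll retreat upward and look at it.

move_arm:
  steps:
    - [[0, 0, 0], 0, 1]
    - [[0, 0, 0], 0, 1]
    - [[0, 0, -0.1], 0, 1]
    - [[0, 0, -0.2], 0, 1]
    - [[0, 0, -0.3], 0, 1]
    - [[0, 0, -0.4], 0, 1]
    - [[0, 0, -0.5], 0, 1]
    - [[0, 0, -0.5], 0, 1]
    - [[0, 0, -0.4], 0, 1]
    - [[0, 0, 0], 0, 1]
    - [[0, 0, 0], 0, 1]

```text
t: 14.12
ee_pos: [606.5, -11.3, 262.4]
orientation: [2.22, 2.221, 0.002]
ft_force: [0.2, -0.7, -1.7]
width: 23.9
grasp_force: 30.0
```

```bash
python3 - <<'E'
from h import *
o=ctrl.get_obs(); print(o["t"],o["ee_pos"],o["ft_force"])
im,K,C,Rm=look("wrist","w4.png"); np.savez("w4.npz",im=im,K=K,C=C,Rm=Rm)
print("tip px",proj(o["ee_pos"]+R.from_rotvec(o["orientation"]).apply([0,0,91]),K,C,Rm))
E
```

```text
14.1167 [606.49115086 -11.29311476 262.44825786] [ 0.22259809 -0.69637529 -1.72954156]
tip px [318.63574658 199.09751293]
```

View pics/w4.png

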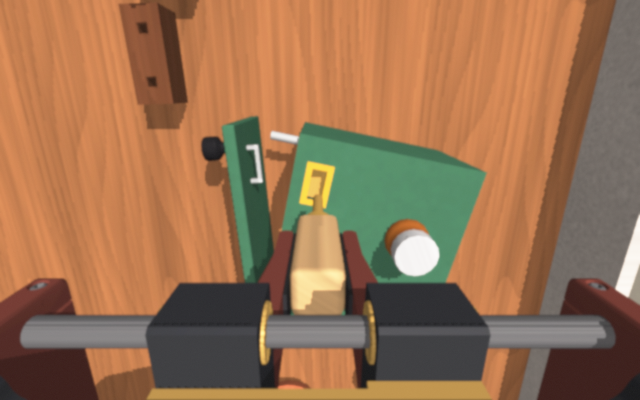

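The wrist view shows the door ajar. Its back top corner is at about (235,127), with the corner's foot at (258,118), the staple at (256,165) and the white plunger from (272,135) to (300,140).

```bash
cat > geo.py <<'E'
from h import *
psi=np.radians(-11.3); Rz=lambda a:np.array([[np.cos(a),-np.sin(a)],[np.sin(a),np.cos(a)]])
cab=np.array([604.9,-10.9])-Rz(psi)@[-65,65]; hinge=cab+Rz(psi)@[-105,-110]
door=lambda x,y,th:hinge+Rz(psi+th)@[x,y]
E
python3 - <<'E'
from geo import *
d=np.load("w4.npz"); im,K,C,Rm=[d[k] for k in("im","K","C","Rm")]
print("cab",cab,"hinge",hinge)
for t in(.15,.2,.25,.3,.35): print(t,[proj([*door(x,y,t),z],K,C,Rm).round(0).tolist() for x,y,z in((12,220,130),(0,220,130),(12,220,0),(0,225-35,60),(24,175,89))], door(12,220,t).round(0))
print("corner world",onz((234.5,127),130,K,C,Rm),onz((258,118),0,K,C,Rm))
for p in((300,140),(297,138)):
    r=Rm@np.linalg.inv(K)@[*p,1.]; n=np.array([*(Rz(psi)@[1,0]),0]); q=np.array([*(cab+Rz(psi)@[-90,0]),0]); P=C+r*(n@(q-C))/(n@r); print("plunger root",P.round(1),(Rz(psi).T@(P[:2]-cab)).round(1))
print([proj([*(cab+Rz(psi)@l),130],K,C,Rm).round() for l in((-90,110),(90,110))])
E
```

```text
cab [655.90345343 -87.37645218] hinge [ 531.38483842 -174.66971948]
0.15 [[260.0, 126.0], [246.0, 125.0], [277.0, 116.0], [260.0, 146.0], [278.0, 166.0]] [554.  45.]
0.2 [[248.0, 125.0], [234.0, 125.0], [268.0, 115.0], [252.0, 146.0], [270.0, 164.0]] [543.  45.]
0.25 [[235.0, 125.0], [222.0, 125.0], [260.0, 115.0], [243.0, 146.0], [261.0, 163.0]] [532.  46.]
0.3 [[223.0, 125.0], [210.0, 126.0], [251.0, 115.0], [235.0, 147.0], [253.0, 163.0]] [521.  45.]
0.35 [[211.0, 126.0], [198.0, 128.0], [243.0, 116.0], [227.0, 148.0], [245.0, 163.0]] [510.  45.]
corner world [530.87063073  43.47207893 130.        ] [529.18245183  42.17849186   0.        ]
plunger root [585.9  21.8  56.8] [-90.   93.3]
plunger root [589.2  38.2 164.8] [-90.  110.1]
[array([299., 133.]), array([487., 171.])]
```

```bash
python3 - <<'E'
from geo import *
o=ctrl.get_obs(); print(o["ee_pos"])
r=165
print("front-gap pt",door(34,r,.25).round(1),"cab front pt at that y", "contact",door(16,r,.25).round(1))
th=np.arange(.25,1.56,.1); P=np.array([door(16,r,t) for t in th]); print(np.c_[th,P,np.hypot(*P.T)].round(2).tolist())
D=np.diff(P,axis=0)/25; print("x_tool,y_tool per 0.1rad:",np.c_[th[1:],D[:,1],D[:,0]].round(2).tolist())
l=Rz(psi).T@(door(34,r,.25)-cab); print("gap pt local",l)
E
```

```text
[605.97447506 -11.30878231 261.56714021]
front-gap pt [556.6  -8.1] cab front pt at that y contact [538.7  -9.1]
[[0.25, 538.66, -9.06, 538.73], [0.35, 522.09, -9.16, 522.17], [0.45, 505.61, -10.91, 505.73], [0.55, 489.39, -14.3, 489.6], [0.65, 473.59, -19.3, 473.98], [0.75, 458.37, -25.84, 459.1], [0.85, 443.87, -33.88, 445.17], [0.95, 430.26, -43.32, 432.43], [1.05, 417.65, -54.07, 421.13], [1.15, 406.18, -66.02, 411.51], [1.25, 395.96, -79.07, 403.77], [1.35, 387.09, -93.07, 398.12], [1.45, 379.66, -107.88, 394.69], [1.55, 373.75, -123.36, 393.58]]
x_tool,y_tool per 0.1rad: [[0.35, -0.0, -0.66], [0.45, -0.07, -0.66], [0.55, -0.14, -0.65], [0.65, -0.2, -0.63], [0.75, -0.26, -0.61], [0.85, -0.32, -0.58], [0.95, -0.38, -0.54], [1.05, -0.43, -0.5], [1.15, -0.48, -0.46], [1.25, -0.52, -0.41], [1.35, -0.56, -0.35], [1.45, -0.59, -0.3], [1.55, -0.62, -0.24]]
gap pt local [-112.87863094   58.2822842 ]
```

move_arm:
  steps:
    - [[0.06, -0.6, 0], 0, 1]
    - [[0.07, -0.8, 0], 0, 1]
    - [[0, -0.58, 0], 0, 1]
    - [[0, 0, 0], 0, 1]
    - [[0, 0, 0.3], 0, 1]
    - [[0, 0, 0.4], 0, 1]
    - [[0, 0, 0.4], 0, 1]
    - [[0, 0, 0.4], 0, 1]
    - [[0, 0, 0.4], 0, 1]
    - [[0, 0, 0.3], 0, 1]
    - [[0, 0, 0.14], 0, 1]
    - [[0, 0, 0], 0, 1]
    - [[0, 0, 0], 0, 1]

```text
t: 15.25
ee_pos: [556.7, -8.1, 202.8]
orientation: [-2.221, -2.222, 0.0]
ft_force: [0.4, -0.8, -2.1]
width: 23.9
grasp_force: 30.0
```

move_arm:
  steps:
    - [[0, -0.12, 0], 0, 1]
    - [[0, -0.12, 0], 0, 1]
    - [[0, -0.12, 0], 0, 1]
    - [[0, -0.12, 0], 0, 1]
    - [[-0.02, -0.12, 0], 0, 1]
    - [[-0.02, -0.12, 0], 0, 1]
    - [[0, -0.13, 0], 0, 1]
    - [[0, -0.13, 0], 0, 1]
    - [[0, -0.13, 0], 0, 1]
    - [[0, -0.13, 0], 0, 1]
    - [[0, -0.14, 0], 0, 1]
    - [[-0.02, -0.16, 0], 0, 1]
    - [[-0.02, -0.16, 0], 0, 1]
    - [[-0.02, -0.17, 0], 0, 1]
    - [[-0.02, -0.17, 0], 0, 1]

```text
t: 16.5
ee_pos: [505.1, -11.1, 202.9]
orientation: [2.221, 2.222, -0.0]
ft_force: [-0.2, -0.6, -1.0]
width: 24.0
grasp_force: 30.0
```

move_arm:
  steps:
    - [[-0.04, -0.21, 0], 0, 1]
    - [[-0.05, -0.22, 0], 0, 1]
    - [[-0.05, -0.22, 0], 0, 1]
    - [[-0.06, -0.21, 0], 0, 1]
    - [[-0.07, -0.21, 0], 0, 1]
    - [[-0.07, -0.21, 0], 0, 1]
    - [[-0.08, -0.2, 0], 0, 1]
    - [[-0.09, -0.2, 0], 0, 1]
    - [[-0.09, -0.21, 0], 0, 1]

```text
t: 17.25
ee_pos: [457.8, -26.3, 203.0]
orientation: [2.221, 2.222, 0.0]
ft_force: [1.0, -0.1, -1.8]
width: 24.0
grasp_force: 30.0
```

```bash
python3 - <<'E'
from geo import *
o=ctrl.get_obs(); print(o["ee_pos"],o["ft_force"])
im,K,C,Rm=look("top")
hsv=cv2.cvtColor(im,cv2.COLOR_RGB2HSV); g=cv2.inRange(hsv,(55,60,20),(90,255,255))>0
for t in np.arange(.2,1.0,.05):
    p=[proj([*door(6,y,t),130],K,C,Rm) for y in np.linspace(60,215,60)]; print(round(t,2),np.mean([g[int(round(v)),int(round(u))] for u,v in p]).round(2))
cv2.imwrite("pics/t5.png",cv2.resize(im[150:330,220:400],None,fx=3.3,fy=3.3,interpolation=cv2.INTER_CUBIC)[:,:,::-1])
E
```

```text
[457.84775462 -26.27917168 202.95746445] [ 0.95506605 -0.13612445 -1.82482506]
0.2 0.0
0.25 0.0
0.3 0.0
0.35 0.0
0.4 0.0
0.45 0.0
0.5 0.0
0.55 0.0
0.6 0.0
0.65 0.02
0.7 0.02
0.75 0.03
0.8 0.03
0.85 0.03
0.9 0.0
0.95 0.0
```

move_arm:
  steps:
    - [[-0.1, -0.2, 0], 0, 1]
    - [[-0.11, -0.19, 0], 0, 1]
    - [[-0.11, -0.19, 0], 0, 1]
    - [[-0.12, -0.18, 0], 0, 1]
    - [[-0.13, -0.18, 0], 0, 1]
    - [[-0.13, -0.18, 0], 0, 1]
    - [[-0.14, -0.17, 0], 0, 1]
    - [[-0.14, -0.17, 0], 0, 1]
    - [[-0.15, -0.16, 0], 0, 1]
    - [[-0.16, -0.16, 0], 0, 1]
    - [[-0.16, -0.15, 0], 0, 1]
    - [[-0.16, -0.15, 0], 0, 1]

```text
t: 18.3
ee_pos: [405.9, -66.7, 202.9]
orientation: [2.221, 2.222, 0.0]
ft_force: [1.2, 0.1, -1.0]
width: 23.8
grasp_force: 30.0
```

move_arm:
  steps:
    - [[-0.17, -0.14, 0], 0, 1]
    - [[-0.17, -0.14, 0], 0, 1]
    - [[-0.18, -0.13, 0], 0, 1]
    - [[-0.18, -0.12, 0], 0, 1]
    - [[-0.19, -0.12, 0], 0, 1]
    - [[-0.19, -0.11, 0], 0, 1]
    - [[-0.2, -0.1, 0], 0, 1]
    - [[-0.2, -0.1, 0], 0, 1]
    - [[-0.2, -0.1, 0], 0, 1]
    - [[-0.2, -0.08, 0], 0, 1]
    - [[-0.2, -0.08, 0], 0, 1]
    - [[0, 0, 0], 0, 1]

```text
t: 19.3
ee_pos: [375.5, -119.1, 202.9]
orientation: [2.222, 2.221, -0.001]
ft_force: [-0.3, 0.2, -1.9]
width: 24.0
grasp_force: 30.0
```

```bash
python3 - <<'E'
from geo import *
o=ctrl.get_obs(); print(o["t"],o["ee_pos"],o["ft_force"],o["qpos"])
im,K,C,Rm=look("scene","s6.png")
for t in (1.2,1.3,1.4,1.5,1.6): print(t,[proj([*door(12,220,t),z],K,C,Rm).round(0).tolist() for z in (130,0)])
print("hinge",proj([*hinge,130],K,C,Rm))
cv2.imwrite("pics/s6c.png",cv2.resize(im[130:330,200:400],None,fx=3,fy=3,interpolation=cv2.INTER_CUBIC)[:,:,::-1])
E
```

```text
19.3 [ 375.48511997 -119.10109032  202.91524925] [-0.30508678  0.175009   -1.9373014 ] [-3.37121400e-01  1.06006386e-01  2.12853785e+00 -3.97865718e-04
  9.07179032e-01 -3.36444566e-01]
1.2 [[266.0, 166.0], [271.0, 191.0]]
1.3 [[259.0, 168.0], [264.0, 192.0]]
1.4 [[252.0, 170.0], [258.0, 194.0]]
1.5 [[245.0, 173.0], [252.0, 197.0]]
1.6 [[239.0, 176.0], [246.0, 200.0]]
hinge [280.27463959 228.74857646]
```

View pics/s6c.png

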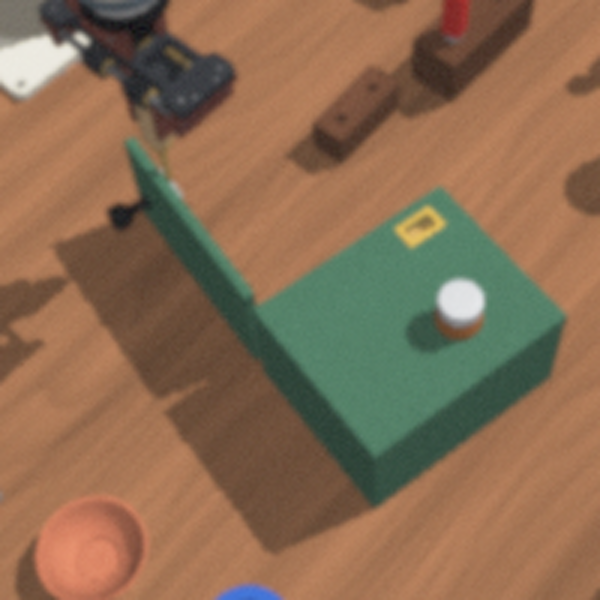

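The crop shows the door standing roughly square, with its free edge at full-image (243,177), about 1.5 rad. The beads and everything else in the crop look undisturbed. Next I'll return the pusher.

move_arm:
  steps:
    - [[0.3, 0, 0], 0, 1]
    - [[0.4, 0, 0], 0, 1]
    - [[0, 0, -0.5], 0, 1]
    - [[0, 0, -0.8], 0, 1]
    - [[0, 0, -0.8], 0, 1]
    - [[0, 0, -0.63], 0, 1]
    - [[0.94, 0.16, 0], 0, 1]
    - [[0.94, 0.16, 0], 0, 1]
    - [[0.94, 0.16, 0], 0, 1]
    - [[0.94, 0.16, 0], 0, 1]
    - [[0.94, 0.16, 0], 0, 1]
    - [[0.94, 0.16, 0], 0, 1]
    - [[0.94, 0.16, 0], 0, 1]
    - [[0.94, 0.16, 0], 0, 1]
    - [[0.94, 0.16, 0], 0, 1]
    - [[0.94, 0.16, 0], 0, 1]
    - [[0.94, 0.17, 0], 0, 1]
    - [[0.94, 0.17, 0], 0, 1]
    - [[0.94, 0.17, 0], 0, 1]

```text
t: 20.93
ee_pos: [427.6, 206.9, 271.0]
orientation: [-2.22, -2.223, 0.001]
ft_force: [1.0, 0.1, -2.5]
width: 24.1
grasp_force: 30.0
```

move_arm:
  steps:
    - [[0.94, 0.17, 0], 0, 1]
    - [[0.94, 0.17, 0], 0, 1]
    - [[0.94, 0.17, 0], 0, 1]
    - [[0.94, 0.17, 0], 0, 1]
    - [[0.9, 0.17, 0], 0, 1]
    - [[0, 0, 0.4], 0, 1]
    - [[0, 0, 0.6], 0, 1]
    - [[0, 0, 0.6], 0, 1]
    - [[0, 0, 0.4], 0, 1]
    - [[0, 0, 0], 0, 1]
    - [[0, 0, 0], 0, 1]
    - [[0, 0, 0], 0, 1]

```text
t: 21.93
ee_pos: [449.9, 321.5, 221.8]
orientation: [2.221, 2.222, 0.001]
ft_force: [0.8, 1.3, -0.8]
width: 24.0
grasp_force: 30.0
```

```bash
python3 - <<'E'
from h import *
o=ctrl.get_obs(); print(o["t"],o["ee_pos"],o["ft_force"],o["orientation"])
im,K,C,Rm=look("wrist","w7.png"); hsv=cv2.cvtColor(im,cv2.COLOR_RGB2HSV)
M=R.from_rotvec(o["orientation"]).as_matrix()
print("tip pred",proj(o["ee_pos"]+M@[0,0,91],K,C,Rm),"hole pred",proj((449.5,320.4,65),K,C,Rm),"stand hole via corners",proj((450.8,318.4,65),K,C,Rm))
mm=cv2.inRange(hsv,(10,120,60),(30,255,255))[185:215,300:340]; ys,xs=np.nonzero(mm); print([(int(y)+185,int((xs[ys==y]+300).min()),int((xs[ys==y]+300).max())) for y in np.unique(ys)][:14])
cv2.imwrite("pics/c7.png",cv2.resize(im[120:240,250:390],None,fx=5,fy=5,interpolation=cv2.INTER_CUBIC)[:,:,::-1])
E
```

```text
21.9333 [449.85553365 321.45714598 221.76991053] [ 0.84161913  1.33408591 -0.78060546] [2.22098889e+00 2.22165548e+00 1.18824807e-03]
tip pred [318.63505488 199.09760043] hole pred [317.98036794 180.02446779] stand hole via corners [319.24052548 181.90474196]
[(185, 300, 339), (186, 300, 339), (187, 300, 339), (188, 301, 339), (189, 300, 339), (190, 300, 339), (191, 300, 339), (192, 300, 339), (193, 300, 339), (194, 300, 339), (195, 300, 339), (196, 300, 339), (197, 300, 339), (198, 300, 339)]
```

View pics/c7.png

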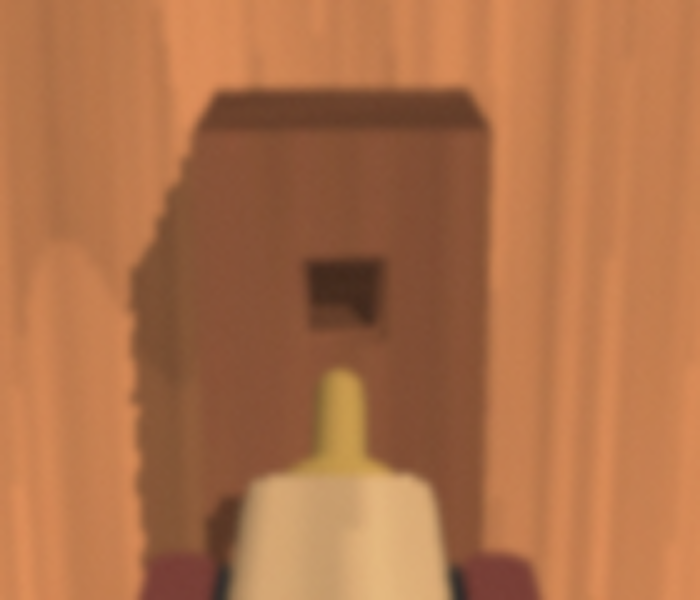

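The crop shows the empty hole centred at about (345,295), with the rod tip in line at (340,372) and still straight in the grip. I'll shift 1 mm in x and go down.

move_arm:
  steps:
    - [[0, 0.04, 0.3], 0, 1]
    - [[0, 0, 0.5], 0, 1]
    - [[0, 0, 0.5], 0, 1]
    - [[0, 0, 0.5], 0, 1]
    - [[0, 0, 0.4], 0, 1]
    - [[0, 0, 0.2], 0, 1]
    - [[0, 0, 0.1], 0, 1]
    - [[0, 0, 0.1], 0, 1]
    - [[0, 0, 0.1], 0, 1]
    - [[0, 0, 0.1], 0, 1]
    - [[0, 0, 0.1], 0, 1]
    - [[0, 0, 0.1], 0, 1]
    - [[0, 0, 0], 0, 1]

```text
t: 23.07
ee_pos: [450.6, 321.1, 145.8]
orientation: [-2.221, -2.222, 0.001]
ft_force: [0.4, -0.5, -1.0]
width: 24.2
grasp_force: 30.0
```

move_arm:
  steps:
    - [[0, 0, 0.2], 0, 1]
    - [[0, 0, 0.2], 0, 1]
    - [[0, 0, 0.2], 0, 1]
    - [[0, 0, 0.2], 0, 1]
    - [[0, 0, 0.2], 0, 1]
    - [[0, 0, 0.2], 0, 1]
    - [[0, 0, 0.2], 0, 1]
    - [[0, 0, 0.2], 0, 1]
    - [[0, 0, 0.1], 0, 1]
    - [[0, 0, 0.1], 0, 1]
    - [[0, 0, 0.08], 0, 1]
    - [[0, 0, 0.05], 0, 1]
    - [[0, 0, 0], 0, 1]
    - [[0, 0, 0], 0, 1]

```text
t: 24.23
ee_pos: [450.8, 321.3, 98.1]
orientation: [2.221, 2.222, 0.0]
ft_force: [-0.4, 0.8, -1.8]
width: 23.8
grasp_force: 30.0
```

move_arm:
  steps:
    - [[0, 0, 0.02], 0, 1]
    - [[0, 0, 0.02], 0, 1]
    - [[0, 0, 0.02], 0, 1]
    - [[0, 0, 0], 0, 1]
    - [[0, 0, 0], 0, 1]

```text
t: 24.65
ee_pos: [450.7, 321.2, 96.5]
orientation: [2.221, 2.222, 0.0]
ft_force: [0.9, 0.6, -1.8]
width: 23.9
grasp_force: 30.0
```

Half a millimetre above home. I'll release it so that it settles, then open fully and lift off.

move_arm:
  steps:
    - [[0, 0, 0.01], 0, 0.7]
    - [[0, 0, 0], 0, 0.5]
    - [[0, 0, 0], 0, 0.3]
    - [[0, 0, 0], 0, 0]
    - [[0, 0, 0], 0, 0]
    - [[0, 0, 0], 0, 0]
    - [[0, 0, 0], 0, 0]
    - [[0, 0, 0], 0, 0]
    - [[0, 0, 0], 0, 0]
    - [[0, 0, 0], 0, 0]
    - [[0, 0, 0], 0, 0]
    - [[0, 0, 0], 0, 0]

```text
t: 25.65
ee_pos: [450.7, 321.2, 96.2]
orientation: [-2.221, -2.222, -0.0]
ft_force: [0.3, -0.6, 0.2]
width: 87.6
grasp_force: 0.0
```

move_arm:
  steps:
    - [[0, 0, -0.3], 0, 0]
    - [[0, 0, -0.5], 0, 0]
    - [[0, 0, -0.8], 0, 0]
    - [[0, 0, -0.9], 0, 0]
    - [[0, 0, -0.9], 0, 0]
    - [[0, 0, -0.9], 0, 0]
    - [[0, 0, -0.9], 0, 0]
    - [[0, 0, -0.9], 0, 0]
    - [[0, 0, -0.9], 0, 0]
    - [[0, 0, -0.6], 0, 0]
    - [[0, 0, 0], 0, 0]
    - [[0, 0, 0], 0, 0]
    - [[0, 0, 0], 0, 0]

```text
t: 26.73
ee_pos: [450.2, 320.8, 285.3]
orientation: [-2.221, -2.221, 0.002]
ft_force: [-0.2, 0.7, -0.5]
width: 88.1
grasp_force: 0.0
```

```bash
python3 - <<'E'
from geo import *
o=ctrl.get_obs(); print(o["t"],o["ee_pos"],o["width"],o["ft_force"])
im,K,C,Rm=look("wrist","w8.png"); hsv=cv2.cvtColor(im,cv2.COLOR_RGB2HSV)
m=cv2.inRange(hsv,(15,60,170),(32,255,255)); u,v=proj((450.5,321,141),K,C,Rm); print("pred handle top",u,v)
n,l,s,c=cv2.connectedComponentsWithStats(m)
for i in range(1,n):
    if s[i,4]>150: print(s[i].tolist(),c[i].round(1),onz(c[i],141,K,C,Rm).round(1))
print("pred box",[proj((450.5+a,321+a,z),K,C,Rm).round(0).tolist() for a in(-12,12) for z in(141,71)])
im,K,C,Rm=look("top"); hsv=cv2.cvtColor(im,cv2.COLOR_RGB2HSV); g=cv2.inRange(hsv,(50,60,20),(90,255,255))>0
for t in np.arange(1.2,1.7,.05):
    p=[proj([*door(6,y,t),130],K,C,Rm) for y in np.linspace(60,215,60)]; print(round(t,2),np.mean([g[int(round(v)),int(round(u))] for u,v in p]).round(2),end=" ")
E
```

```text
26.7333 [450.15432033 320.79313734 285.29412128] 88.07874063668949 [-0.22460765  0.73438511 -0.45857181]
pred handle top 318.9734155177439 181.86340710965735
[307, 156, 24, 36, 745] [318.4 174.2] [449.9 328.8 141. ]
[122, 304, 20, 60, 365] [128.6 334.9] [229.2 136.2 141. ]
[443, 382, 123, 9, 563] [527.8 386.6] [708.9  59.4 141. ]
pred box [[307.0, 193.0], [309.0, 176.0], [331.0, 170.0], [329.0, 157.0]]
1.2 0.0 1.25 0.02 1.3 0.07 1.35 0.18 1.4 0.38 1.45 0.78 1.5 1.0 1.55 0.73 1.6 0.02 1.65 0.0
```

The handle's outline matches an upright, fully seated pusher to within a pixel. The door is at about 1.5 rad and the gripper is clear, so I'm handing in.

```bash
python3 -c "
from workcell import ctrl
print(ctrl.close_job())"
```

```text
the job is handed in; nothing more can be done
None
```

The job is handed in with no verdict returned: the catch was pressed at about 8 N until the door sprang ajar, the door now stands open at about 1.5 rad, and the pusher is back upright and fully home in its hole, with the arm clear at 26.7 s.

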